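# Slide the catch tin home under the mill spout

## Robot

A 7-joint arm with a two-finger parallel gripper is mounted at the origin on the work surface. World frame = base frame: x ahead of the robot, y to its left, z up, the work surface at z = 0. Lengths are in m, angles in rad, forces in N, time in s.
With the tool pointing down it reaches from about 0.4 to 0.875 m from the base axis. Payload 6.5 kg.
Tool frame: the origin (TCP) lies midway between the tips of the shut fingers; the grasp point (between the pads) lies 19 mm behind it (env.grasp_offset is the distance from the TCP to the grasp point, in m); x points along the fingers, y is the direction in which the jaws open and shut, and the axes are right-handed (so a half turn about x gives the same grasp; the last joint's range is limited). The gripper opens to 88 mm and grips with 3 to 60 N. Pads are 18 mm wide; open, the fingers measure 123 mm over their backs; the gripper's body (75 mm by 187 mm) begins 45 mm behind the grasp point.
Start: joints at [1.205, 0.536, -0.004, 1.538, 0.003, 1.067, -0.071], TCP at [0.192, -0.621, 0.239] pointing down, gripper open.
Joint ranges: [-2.7, 2.7], [-0.37, 2.16], [-1.27, 1.26], [0.24, 2.4], [-1.31, 4.45], [0.19, 1.91], [-2.76, 2.76]. Speed limits (rad/s): [2.39, 2.39, 3.14, 3.14, 3.14, 3.14, 3.14].

## Interface

Orientations are given as a 3x3 rotation matrix whose columns are the frame's x, y, z axes.
In Python, from plant import env gives the robot as it stands. The module is installed in compiled form; this text tells all that it offers.
- The arm moves only by the tool drive_tool, never from a script. Its argument "steps" is a list of rows, each an object with "turn": the turn, a rotation vector about the tool's x, y, z in rad, a list of three; "linear": the shift along the tool's x, y, z in m, a list of three; "grip": the opening, from 0 (shut) to 1 (fully open). A call has 1 to 10 rows; each row shifts and turns the pose as measured when the row begins, along the tool's axes as they then stand; what a row does not reach is not made up. A row lasts 1/10 s, in which the tool goes at most 50 mm and 8.59 degrees, less where a joint would pass 70% of its speed; a pose out of reach is approached as far as the arm can. A call is refused whole if a number of a shift passes 0.05 or a number of a turn 0.15, either way. A call with a gripper value outside its range is refused whole. The fingers move at their own pace and stop on an object; the grip force is fixed at half the most. Time passes only in rows, so rows that do not move let the fingers close. It gives the time, the measured TCP pose, the force and the opening at its end, in the units of the state.
- env.get_state(): the state, without advancing time (a new reading comes with each control period).
- env.camera(name): name is "side" or "top"; returns the picture (480x640x3 uint8, red, green, blue); there is no depth.
- env.get_calibration(name): a dict with "vertical_fov" (degrees; the focal length in pixels is half the picture's height over the tangent of half this angle, whatever the lens; pixels are square), "cx", "cy" (the principal point, pixels), "k1" (the pictures are not rectified: a ray, as slopes to the right and down, at radius r is drawn at 1 + k1 r^2 times it, then the intrinsics apply), "R" (3x3) and "t" (3): a world point X has camera coordinates R X + t. Camera axes: x right, y down, z forward; pixel columns grow to the right and rows downward; lengths in m; the calibration is good to about 2 mm. A picture is of the moment at which its call begins. get_calibration takes no time and is no camera call.
- env.finish_job(): hands the job in, once; it reports no verdict.
The state is a dict: "time_s": time; "qpos": joint angles; "joint_velocities": joint speeds; "tau": joint torques, N m; "ee_pos": TCP position; "eef_rot": TCP orientation; "contact_force": force on the tool from outside, world axes, zero at the start; "moment": the same for the moment, N m; "grip_width": opening from 0.0 (shut) to 1.0 (fully open).
Only numpy, scipy, OpenCV 4.12 (cv2) and the standard library are available. Lean on these libraries where they do the work, as an engineer would, in place of code of your own. Each camera call takes 0.05 s, during which the arm holds its last target. There are 200 camera calls.

## Task

The spice mill is to be started next: take its empty catch tin, the long steel one with the handle, and slide it, handle outwards, between the runners under the mill's spout until it is fully home against the back stop. Leave it standing there, and leave everything else on the table where it is.

Things in the scene. Friction and masses are not known exactly. Their poses are not given: they have to be found in the camera images.
- tin: The mill's catch tin, lying loose on the free part of the table to the right: a long plain sheet-steel box, open on top, 160 mm long (its x), 60 mm wide (its y), 62 mm high, walls 3 mm, about 0.3 kg. Origin: centre of its underside; z up. A dark D handle stands out from the middle of its -x end wall (the front of the tin).
- tin_handle (a point): Middle of the cross bar of the tin's D handle: 118 mm from the tin's origin along its -x, 36 mm above the underside. The bar is 8 mm thick, 44 mm long over its corners and lies along the tin's y, with a clear gap of 34 mm between bar and end wall.
- mill: Electric bench mill on a green square-tube stand, fixed to the table. Origin: on the table straight below the centre of its outlet spout; z up. Front: its -x side; the tin goes in there along the mill's +x, sliding on the bare table (the stand has no floor). A back stop across the runners, 35 mm high, has its face at x = 40 mm. The four legs are 25 mm square, at x = -20 and 290, y = +-95 mm.
- mill_mouth (a point): On the table, midway between the runners where their straight part begins (mill x = -108 mm). The two upright steel runners are 20 mm high, 4 mm thick and 68 mm apart inside (tin 60 mm); they run straight to the back stop, and in front of this point their ends flare out to about 100 mm apart at mill x = -144 mm.
- mill_spout (a point): Centre of the lower end of the steel outlet spout: a 44 mm square tube (mill x = -22 to 22 mm) hanging from the deck to 78 mm above the table, 16 mm over the tin's rim.
- mill_deck (a point): Middle of the deck's front lower edge: mill x = -35 mm, 135 mm above the table. The deck is 215 mm wide, to x = 305 mm. On it: grinding head (front face x = -25 mm; adjusting knob 44 mm across, to x = -46 mm, 232 mm up), feed hopper (192 mm across, centred at x = 80 mm, top 436 mm up), motor behind.
- mill_home (a point): Where the tin's origin is when the tin is fully home: on the table, midway between the runners, 40 mm in front of (-x) the mill's origin; axes as the mill's. The tin's front 85 mm and its handle then still stand out in front of the deck.
- mug: Bystander: dark steel mug with a handle, 80 mm across, 85 mm high. Origin: centre of its underside.
- jar: Bystander: amber jar with a dark lid, 68 mm across, 95 mm high. Origin: centre of its underside.
- can: Bystander: closed plain metal can, 74 mm across, 100 mm high. Origin: centre of its underside.
- mortar: Bystander: dark steel mortar, 124 mm across, 110 mm high, a steel pestle standing in it to 215 mm. Origin: centre of its underside.
- sieve: Bystander: round wooden sieve lying flat, 180 mm across, 55 mm high. Origin: centre of its underside.
- bowl: Bystander: wooden bowl, 170 mm across, 60 mm high. Origin: centre of its underside.
- scoop: Bystander: metal hand scoop with a wooden handle, 190 mm long, 40 mm high. Origin: centre of its underside at the back of the blade.

How it is judged:
At the end, for the whole second after the job is handed in: The tin stands flat on the table between the runners, handle outwards, lined up with the mill within 0.1 rad, within 6 mm of fully home against the back stop and within 8 mm of the middle, at rest; nothing else has been moved by more than 40 mm or tipped over (x of tin in the frame of mill_home between -0.006 and 0.006 m and y of tin in the frame of mill_home between -0.008 and 0.008 m and height (world z) of tin below 0.006 m and angle between tin's own z axis and vertical below 0.05 rad and angle between the x axis of tin and the x axis of mill, either way round below 0.1 rad and x of tin_handle in the frame of mill_home below -0.08 m and linear speed of tin below 0.01 m/s); the robot touches nothing.
It fails at once if a bystander is moved by more than 40 mm or tipped over (distance of any of mug, jar, can, mortar, sieve, bowl, scoop from where it was at the start of the episode above 0.04 m or angle between any of mug, jar, can, mortar, sieve, bowl, scoop's own z axis and vertical above 0.5 rad).
It also fails if it takes over 58 s, if anything falls off the work surface, if the arm or the gripper's body presses on something with over 40 N, if the wrist force passes 120 N, or if a joint passes its speed limit or range.

## Working session

There is one attempt and no reset: what is moved stays moved. The work goes in short steps, Python scripts to look and compute and a tool call to move; the robot and the scene stay as the last step left them, time stands still between calls to the robot, and variables do not carry over. Pictures are saved under pics/ and viewed, about 8 in all and at most 12, crops included, and the job is handed in when it is done.

Besides the shell and the picture viewer there is one more tool, called after "Emit:" as name([rows], argument=value, ...), one row to a line, values as JSON. drive_tool: Moves the arm, as the interface text tells. Its arguments: {"type":"object","properties":{"steps":{"type":"array","items":{"type":"object","properties":{"turn":{"type":"array","items":{"type":"number"}},"linear":{"type":"array","items":{"type":"number"}},"grip":{"type":"number"}}}}},"required":["steps"]}

```bash
mkdir -p pics
cat > h.py <<'E'
import numpy as np, cv2
from plant import env
def cal(n):
    c=env.get_calibration(n); f=240/np.tan(np.radians(c["vertical_fov"])/2)
    return c,f
def ray(n,u,v):
    c,f=cal(n); R=np.array(c["R"]);t=np.array(c["t"])
    d=np.array([(u-c["cx"])/f,(v-c["cy"])/f]); s=d.copy()
    for _ in range(30): s=d/(1+c["k1"]*(s@s))
    return -R.T@t, R.T@np.array([*s,1])
def onz(n,u,v,z):
    o,d=ray(n,u,v); return o+d*(z-o[2])/d[2]
def two(n1,p1,n2,p2):
    o1,d1=ray(n1,*p1);o2,d2=ray(n2,*p2)
    A=np.c_[d1,-d2];s=np.linalg.lstsq(A,o2-o1,rcond=None)[0]
    a=o1+s[0]*d1;b=o2+s[1]*d2
    return (a+b)/2,np.linalg.norm(a-b)
def proj(n,X):
    c,f=cal(n);p=np.array(c["R"])@X+np.array(c["t"]);s=p[:2]/p[2]
    s=s*(1+c["k1"]*(s@s));return s*f+[c["cx"],c["cy"]]
def snap(n,name):
    im=env.camera(n);cv2.imwrite(f"pics/{name}.png",im[:,:,::-1]);return im
E
python3 - <<'E'
from h import *
for n in("top","side"):
    snap(n,n+"0"); c,f=cal(n); print(n,c["k1"],f,-np.array(c["R"]).T@np.array(c["t"]),np.round(c["R"],2).tolist())
s=env.get_state();print(s["time_s"],s["ee_pos"],np.round(s["eef_rot"],3).tolist(),s["grip_width"],env.grasp_offset)
E
```

```text
top -0.12639888467204563 528.7752390945045 [ 0.29442934 -0.05488066  1.49164635] [[0.0, -1.0, 0.02], [-0.99, -0.0, -0.16], [0.16, -0.02, -0.99]]
side -0.10440276417183515 538.9893231385848 [ 0.31987084 -1.2618863   1.24302312] [[0.99, -0.16, 0.0], [-0.11, -0.68, -0.73], [0.12, 0.72, -0.69]]
0.1 [ 0.19180436 -0.62050135  0.23795479] [[-0.001, 0.295, -0.955], [0.001, -0.955, -0.295], [-1.0, -0.001, 0.0]] 1.0039409525900969 0.0187
```

View pics/top0.png

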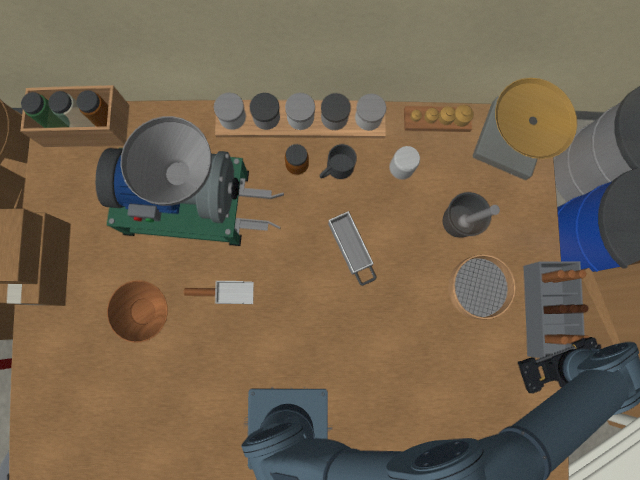

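View pics/side0.png

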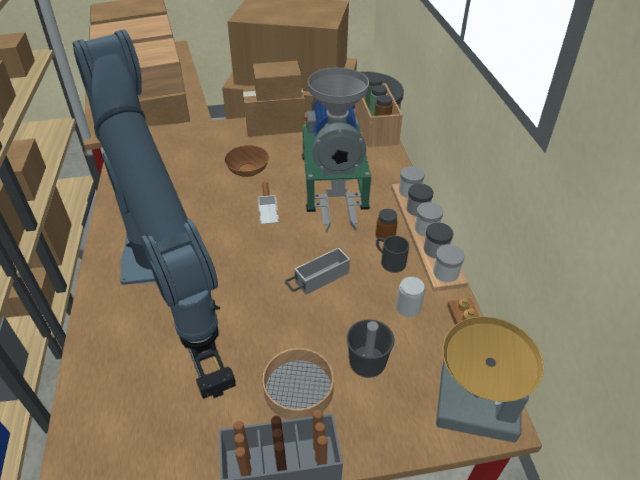

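Top view: the mill is at left with its front to image right (world -y); its runners are at about (240-283, 190-228). The tin is at (352,243) with its handle at (366,275), and there is free table between them. The side view agrees. Next I zoom in on both.

Run:
```python
from h import *
for n,(x0,x1,y0,y1) in {"top":(230,390,175,290),"side":(280,380,175,295)}.items():
    im=cv2.imread(f"pics/{n}0.png")[y0:y1,x0:x1]
    im=cv2.resize(im,None,fx=5,fy=5,interpolation=cv2.INTER_CUBIC)
    for i in range(0,x1-x0,10): cv2.putText(im,str(x0+i),(i*5,8),0,.3,(0,0,255)); cv2.line(im,(i*5,8),(i*5,14),(0,0,255))
    for i in range(0,y1-y0,10): cv2.putText(im,str(y0+i),(0,i*5+3),0,.3,(0,0,255)); cv2.line(im,(20,i*5),(26,i*5),(0,0,255))
    cv2.imwrite(f"pics/{n}0z.png",im)
```

```text
(no output)
```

View pics/top0z.png

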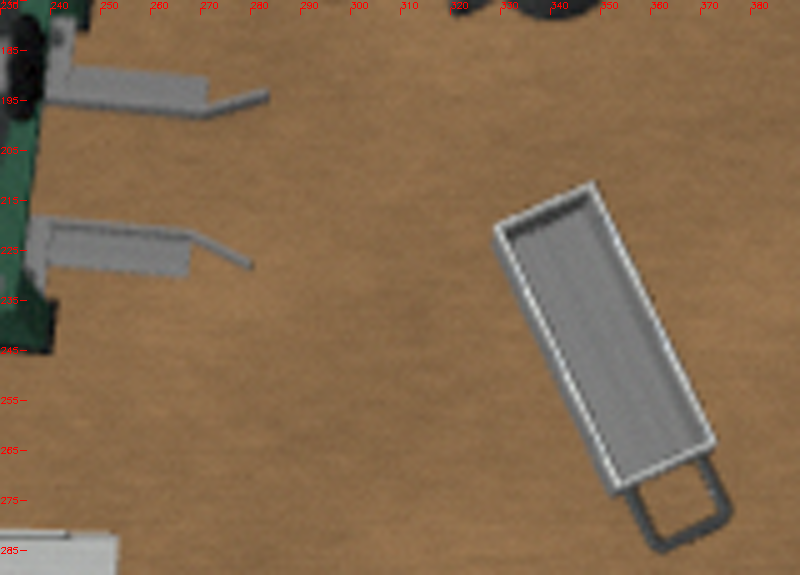

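View pics/side0z.png

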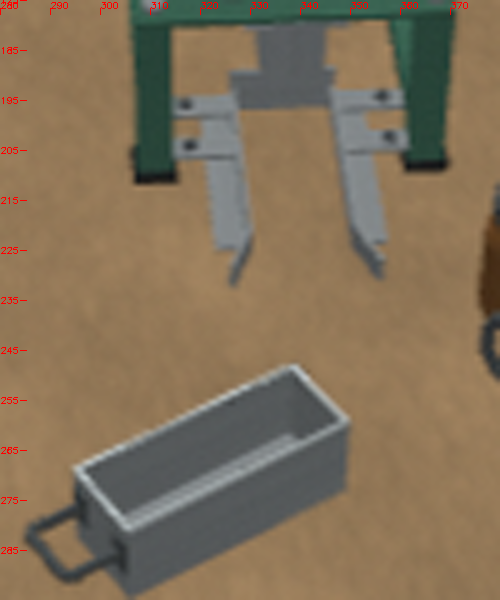

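```bash
cat >> h.py <<'E'
def zt(p): return (230+(p[0]+.5)/5-.5,175+(p[1]+.5)/5-.5)
def zs(p): return (280+(p[0]+.5)/5-.5,175+(p[1]+.5)/5-.5)
E
python3 - <<'E'
from h import *
np.set_printoptions(precision=4,suppress=True)
T=[(496,229),(593,183),(713,441),(615,489)]; S=[(293,367),(348,419),(129,526),(79,468)]
t=[onz("top",*zt(p),.062) for p in T]
s=[onz("side",*zs(p),.062) for p in S]
for a,b in zip(t,s): print(a,b)
for q in(t,s):
    q=np.array(q)[:,:2];print("centre",q.mean(0),"L",np.linalg.norm(q[0]-q[3]),np.linalg.norm(q[1]-q[2]),"W",np.linalg.norm(q[0]-q[1]),np.linalg.norm(q[2]-q[3]))
    d=q[0]+q[1]-q[2]-q[3];print("ang",np.degrees(np.arctan2(d[1],d[0])))
# handle bar
print("bar",onz("top",*zt((692,533)),.036), onz("side",*zs((48,554)),.036))
names=["upbend","lobend","uptip","lotip"]
RT=[(205,114),(190,236),(267,97),(250,265)];RS=[(354,235),(248,236),(381,268),(234,278)]
for n,a,b in zip(names,RT,RS): print(n,onz("top",*zt(a),.02),onz("side",*zs(b),.02))
# straight runner starts in top
print("upback",onz("top",*zt((48,99)),.02),"loback",onz("top",*zt((50,228)),.02))
E
```

```text
[ 0.5705 -0.1108  0.062 ] [ 0.5682 -0.1115  0.062 ]
[ 0.5966 -0.1646  0.062 ] [ 0.593  -0.1604  0.062 ]
[ 0.4534 -0.2291  0.062 ] [ 0.4498 -0.2253  0.062 ]
[ 0.427  -0.1752  0.062 ] [ 0.4268 -0.1752  0.062 ]
centre [ 0.5119 -0.1699] L 0.15723419055157575 0.15712469915350452 W 0.05978857186768319 0.05993197585806145
ang 24.206611489691937
centre [ 0.5095 -0.1681] L 0.15511994526591366 0.1572956400081933 W 0.054842380110692576 0.055121551488099114
ang 24.314434819794542
bar [ 0.4051 -0.2199  0.036 ] [ 0.4023 -0.2169  0.036 ]
upbend [0.6447 0.0535 0.02  ] [0.6407 0.0465 0.02  ]
lobend [0.5738 0.0608 0.02  ] [0.5699 0.0565 0.02  ]
uptip [0.6548 0.0182 0.02  ] [0.652  0.0117 0.02  ]
lotip [0.5572 0.0266 0.02  ] [0.5537 0.0172 0.02  ]
upback [0.6532 0.1435 0.02  ] loback [0.5781 0.1403 0.02  ]
```

Measurements agree: the rim width is 60 mm and the length 157 mm. The tin centre is (0.511,-0.169), yaw 24.2°. The mouth is at about (0.608,0.055) and the mill yaw is about 85°. I'll grip the side walls near the tin's front end, at about (0.457,-0.193), and slide it.

Emit:
drive_tool([
  {"linear":[0,-0.032,-0.037],"grip":1},
  {"linear":[0,-0.032,-0.037],"grip":1},
  {"linear":[0,-0.032,-0.037],"grip":1},
  {"linear":[0,-0.032,-0.037],"grip":1},
  {"linear":[0,-0.032,-0.037],"grip":1},
  {"linear":[0,-0.032,-0.037],"grip":1},
  {"linear":[0,-0.032,-0.037],"grip":1},
  {"linear":[0,-0.032,-0.037],"grip":1},
  {"linear":[0,-0.032,-0.037],"grip":1},
  {"linear":[0,-0.032,-0.037],"grip":1},
])

```text
schema error: expected keys turn, linear, grip
```

Emit:
drive_tool([
  {"turn":[0,0,0],"linear":[0,-0.032,-0.037],"grip":1},
  {"turn":[0,0,0],"linear":[0,-0.032,-0.037],"grip":1},
  {"turn":[0,0,0],"linear":[0,-0.032,-0.037],"grip":1},
  {"turn":[0,0,0],"linear":[0,-0.032,-0.037],"grip":1},
  {"turn":[0,0,0],"linear":[0,-0.032,-0.037],"grip":1},
  {"turn":[0,0,0],"linear":[0,-0.032,-0.037],"grip":1},
  {"turn":[0,0,0],"linear":[0,-0.032,-0.037],"grip":1},
  {"turn":[0,0,0],"linear":[0,-0.032,-0.037],"grip":1},
  {"turn":[0,0,0],"linear":[0,-0.032,-0.037],"grip":1},
  {"turn":[0,0,0],"linear":[0,-0.032,-0.037],"grip":1},
])

```text
time_s: 1.1
ee_pos: [0.4513, -0.2009, 0.2338]
eef_rot: [[-0.006, 0.281, -0.96], [0.0, -0.96, -0.281], [-1.0, -0.002, 0.006]]
contact_force: [1.4, -1.7, 0.2]
grip_width: 0.996
```

Emit:
drive_tool([
  {"turn":[-0.07,0,0],"linear":[0,-0.003,-0.004],"grip":1},
  {"turn":[-0.068,0,0],"linear":[0,-0.003,-0.004],"grip":1},
  {"turn":[0,0,0],"linear":[0.04,0,0],"grip":1},
  {"turn":[0,0,0],"linear":[0.04,0,0],"grip":1},
  {"turn":[0,0,0],"linear":[0.04,0,0],"grip":1},
  {"turn":[0,0,0],"linear":[0,0,0],"grip":1},
])

```text
time_s: 1.7
ee_pos: [0.4625, -0.182, 0.1112]
eef_rot: [[-0.001, 0.431, -0.902], [0.003, -0.902, -0.431], [-1.0, -0.003, -0.0]]
contact_force: [-0.8, 0.8, 0.2]
grip_width: 1.004
```

Run:
```python
from h import *
a=snap("side","s1");b=snap("top","t1")
p=lambda im,x,y,w,h,k:cv2.resize(im[y:y+h,x:x+w,::-1],None,fx=k,fy=k,interpolation=cv2.INTER_CUBIC)
cv2.imwrite("pics/c1.png",np.hstack([p(a,250,200,130,140,3),p(b,300,170,130,140,3)]))
s=env.get_state();print(s["ee_pos"],np.round(s["eef_rot"],3).tolist())
```

```text
[ 0.46595075 -0.1831853   0.11552838] [[0.006, 0.43, -0.903], [0.0, -0.903, -0.43], [-1.0, 0.002, -0.006]]
```

View pics/c1.png

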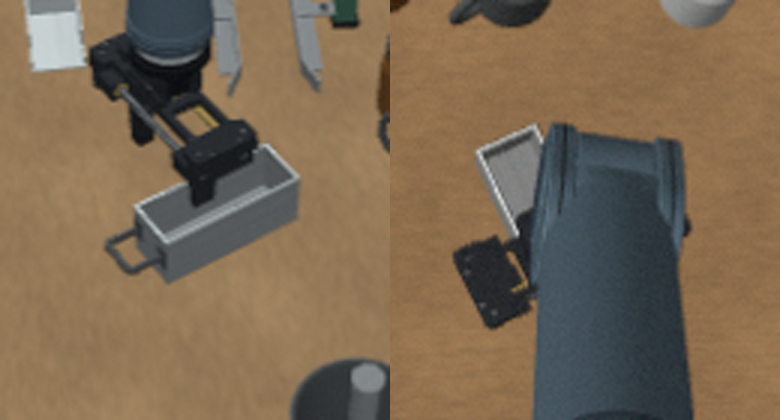

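The side view shows the open jaws straddling the tin's front half; the top view is hidden by the arm. Position readings are noisy by about 3 mm, so I'll average them. Next I shift slightly and descend.

Emit:
drive_tool([
  {"turn":[0.02,0,0],"linear":[0,0.007,0.011],"grip":1},
  {"turn":[0,0,0],"linear":[0.02,0,0],"grip":1},
])

```text
time_s: 2.0
ee_pos: [0.4628, -0.1972, 0.1008]
eef_rot: [[0.016, 0.41, -0.912], [-0.004, -0.912, -0.41], [-1.0, 0.01, -0.013]]
contact_force: [-0.3, 0.2, -0.9]
grip_width: 1.0
```

```bash
cat >> h.py <<'E'
def avg(k=8):
    P=[];R=[];F=[]
    for _ in range(k):
        env.camera("side");s=env.get_state();P.append(s["ee_pos"]);R.append(s["eef_rot"]);F.append(s["contact_force"])
    p=np.mean(P,0);r=np.mean(R,0)
    print("t",s["time_s"],"p",p.round(4),"sd",np.std(P,0).round(4),"yaw(-z)",np.degrees(np.arctan2(-r[1,2],-r[0,2])).round(2),"x",r[:,0].round(3),"F",np.mean(F,0).round(1),"grip",s["grip_width"]);return p,r
E
python3 - <<'E'
from h import *
p,r=avg(); d=p[:2]-[.511,-.169];print("along",d@[.912,.41],"lat",d@[-.41,.912])
E
```

```text
t 2.4 p [ 0.4615 -0.1944  0.0984] sd [0.0004 0.0005 0.0004] yaw(-z) 24.39 x [ 0.011 -0.001 -1.   ] F [-0.2  0.3 -0.3] grip 0.9978707233009458
along -0.055600229284982323 lat -0.0028939931151555323
```

Emit:
drive_tool([
  {"turn":[0,-0.01,-0.005],"linear":[0.02,-0.003,0.004],"grip":1},
  {"turn":[0,0,0],"linear":[0.02,0,0],"grip":1},
  {"turn":[0,0,0],"linear":[0.015,0,0],"grip":1},
  {"turn":[0,0,0],"linear":[0.009,0,0],"grip":1},
  {"turn":[0,0,0],"linear":[0,0,0],"grip":1},
])

```text
time_s: 2.9
ee_pos: [0.4597, -0.1937, 0.0354]
eef_rot: [[0.005, 0.414, -0.91], [-0.002, -0.91, -0.414], [-1.0, 0.004, -0.004]]
contact_force: [0.1, -0.6, 0.3]
grip_width: 1.002
```

Run:
```python
from h import *
p,r=avg(4); d=p[:2]-[.511,-.169];print("along",d@[.912,.41],"lat",d@[-.41,.912])
```

```text
t 3.1 p [ 0.4605 -0.194   0.0364] sd [0.0002 0.0001 0.0003] yaw(-z) 24.45 x [ 0.007 -0.003 -1.   ] F [0.  0.2 0. ] grip 0.9995484331513703
along -0.05631331088769619 lat -0.002064706083778929
```

Emit:
drive_tool([
  {"turn":[0,-0.006,0],"linear":[0.005,-0.002,0.003],"grip":1},
  {"turn":[0,0,0],"linear":[0,0,0],"grip":1},
  {"turn":[0,0,0],"linear":[0,0,0],"grip":0},
  {"turn":[0,0,0],"linear":[0,0,0],"grip":0},
  {"turn":[0,0,0],"linear":[0,0,0],"grip":0},
  {"turn":[0,0,0],"linear":[0,0,0],"grip":0},
  {"turn":[0,0,0],"linear":[0,0,0],"grip":0},
  {"turn":[0,0,0],"linear":[0,0,0],"grip":0},
  {"turn":[0,0,0],"linear":[0,0,0],"grip":0},
  {"turn":[0,0,0],"linear":[0,0,0],"grip":0},
])

```text
time_s: 4.1
ee_pos: [0.4579, -0.1942, 0.0329]
eef_rot: [[0.004, 0.413, -0.911], [-0.007, -0.911, -0.413], [-1.0, 0.008, -0.001]]
contact_force: [0.3, 0.0, 0.3]
grip_width: 0.679
```

Run:
```python
from h import *
p,r=avg(4); d=p[:2]-[.511,-.169];print("along",d@[.912,.41],"lat",d@[-.41,.912])
```

```text
t 4.3 p [ 0.458  -0.1942  0.0329] sd [0. 0. 0.] yaw(-z) 24.41 x [ 0.004 -0.007 -1.   ] F [ 0.2 -0.2 -0.2] grip 0.6806031882092186
along -0.058695014397655176 lat -0.0012271858917671475
```

Emit:
drive_tool([
  {"turn":[0,0,0],"linear":[-0.003,0,0],"grip":0},
  {"turn":[-0.1,0,0],"linear":[0,0,0],"grip":0},
  {"turn":[-0.1,0,0],"linear":[0,0,0],"grip":0},
  {"turn":[-0.1,0,0],"linear":[0,0,0],"grip":0},
  {"turn":[-0.1,0,0],"linear":[0,0,0],"grip":0},
  {"turn":[-0.1,0,0],"linear":[0,0,0],"grip":0},
  {"turn":[-0.1,0,0],"linear":[0,0,0],"grip":0},
  {"turn":[-0.1,0,0],"linear":[0,0,0],"grip":0},
  {"turn":[-0.1,0,0],"linear":[0,0,0],"grip":0},
  {"turn":[0,0,0],"linear":[0,0,0],"grip":0},
])

```text
time_s: 5.3
ee_pos: [0.4528, -0.1935, 0.0344]
eef_rot: [[-0.005, 0.952, -0.307], [-0.006, -0.307, -0.952], [-1.0, -0.003, 0.007]]
contact_force: [-1.4, 0.7, -2.9]
grip_width: 0.678
```

Run:
```python
from h import *
p,r=avg(4); print(r.round(3).tolist(), (r.T@(np.array([.5925,-.13,p[2]])-p)).round(4))
```

```text
t 5.5 p [ 0.4529 -0.1935  0.0344] sd [0.0001 0.     0.    ] yaw(-z) 71.93 x [-0.005 -0.006 -1.   ] F [-0.7  0.1 -2.6] grip 0.6818340854941687
[[-0.005, 0.951, -0.31], [-0.006, -0.31, -0.951], [-1.0, -0.003, 0.007]] [-0.0011  0.1131 -0.1037]
```

Emit:
drive_tool([
  {"turn":[-0.114,0,0],"linear":[0,0,0],"grip":0},
  {"turn":[-0.114,0,0],"linear":[0,0,0],"grip":0},
  {"turn":[0,0,0],"linear":[0,0.019,-0.011],"grip":0},
  {"turn":[0,0,0],"linear":[0,0.019,-0.011],"grip":0},
  {"turn":[0,0,0],"linear":[0,0.019,-0.011],"grip":0},
  {"turn":[0,0,0],"linear":[0,0.019,-0.011],"grip":0},
  {"turn":[0,0,0],"linear":[0,0.019,-0.011],"grip":0},
  {"turn":[0,0,0],"linear":[0,0.019,-0.011],"grip":0},
  {"turn":[0,0,0],"linear":[0,0.019,-0.011],"grip":0},
  {"turn":[0,0,0],"linear":[0,0,0],"grip":0},
])

```text
time_s: 6.5
ee_pos: [0.5887, -0.1342, 0.0344]
eef_rot: [[-0.023, 0.995, -0.097], [-0.02, -0.098, -0.995], [-1.0, -0.021, 0.022]]
contact_force: [1.1, 1.1, -2.7]
grip_width: 0.678
```

Run:
```python
from h import *
p,r=avg(4); print(r.round(3).tolist(), (r.T@(np.array([.5925,-.13,p[2]])-p)).round(4))
a=snap("side","s2");b=snap("top","t2")
p=lambda im,x,y,w,h,k:cv2.resize(im[y:y+h,x:x+w,::-1],None,fx=k,fy=k,interpolation=cv2.INTER_CUBIC)
cv2.imwrite("pics/c2.png",np.hstack([p(a,280,170,100,140,4),p(b,230,160,100,140,4)]))
```

```text
t 6.7 p [ 0.5863 -0.1357  0.0338] sd [0.0005 0.0003 0.0001] yaw(-z) 84.36 x [-0.025 -0.021 -0.999] F [ 1.4  0.8 -1. ] grip 0.6770216098926026
[[-0.025, 0.995, -0.098], [-0.021, -0.099, -0.995], [-0.999, -0.023, 0.023]] [-0.0003  0.0056 -0.0063]
```

View pics/c2.png

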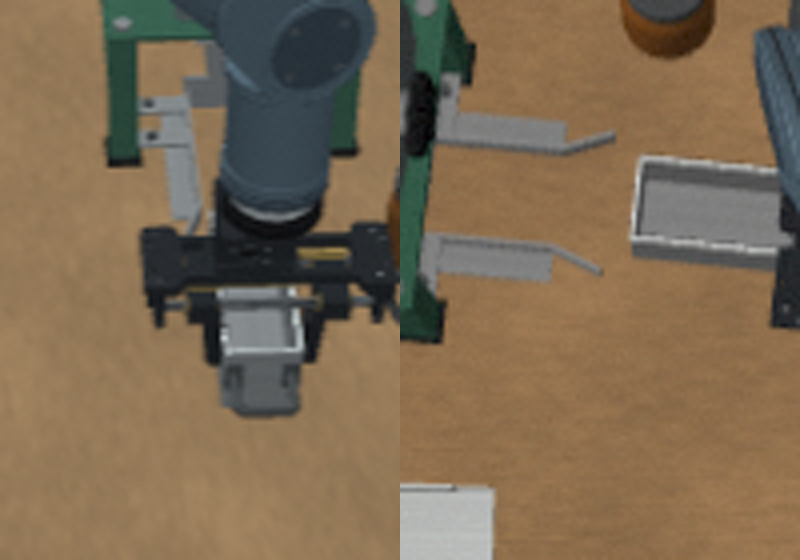

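The tin is lined up in front of the flares, with its rear rim corners at about (289,199) and (288,220) in the top view. The tool is tilted about 1.9°, which I'll correct. Next I compute the lateral offset from this view.

Run:
```python
from h import *
g=lambda p:(230+(p[0]-400+.5)/4-.5,160+(p[1]+.5)/4-.5)
P=lambda p,z:onz("top",*g(p),z)[:2]
a,b=P((638,158),.062),P((632,242),.062); c=P((780,171),.062); e=P((776,264-0),.062)
ub,lb,ut,lt=P((565,150),.02),P((551,247),.02),P((614,135),.02),P((601,272),.02)
uk,lk=P((440,144),.02),P((440,236),.02)
ang=lambda d:np.degrees(np.arctan2(d[1],d[0]))
print("tin rear",a,b,np.linalg.norm(a-b),"yaw side",ang(a-c),"yaw rear",ang(a-b)+90)
m1,m2=(ub+lb)/2,(ut+lt)/2
print("bend",ub,lb,np.linalg.norm(ub-lb),"tip",ut,lt,np.linalg.norm(ut-lt),"mid",m1,m2)
print("mill yaw",ang(ub-lb)+90,ang(ut-lt)+90,"runners",ang(uk-ub),ang(lk-lb))
for y in(84,85,86):
    u=np.array([np.cos(np.radians(y)),np.sin(np.radians(y))]);n=np.array([-u[1],u[0]])
    print(y,"tin lat vs mid",((a+b)/2-m1)@n,"from tips",((a+b)/2-m2)@n,"along",((a+b)/2-m1)@u)
```

```text
tin rear [ 0.62997891 -0.00101328] [0.5707185  0.00249587] 0.059364218576424356 yaw side 84.93071232997993 yaw rear 86.61114986164921
bend [0.64547169 0.05270759] [0.57499944 0.06147081] 0.07101501694810682 tip [0.65661441 0.01789103] [0.55717184 0.02584799] 0.09976039308634226 mid [0.61023556 0.0570892 ] [0.60689312 0.02186951]
mill yaw 82.91166148359765 85.42519156427221 runners 87.37091200226145 84.4668129612951
84 tin lat vs mid 0.003942736729271498 from tips 0.004300069429627421 along -0.05707268371274183
85 tin lat vs mid 0.004938191903991859 from tips 0.004678071529270227 along -0.056995181022700174
86 tin lat vs mid 0.005932142857620925 from tips 0.005054648643007721 along -0.05690031704839429
```

Emit:
drive_tool([
  {"turn":[-0.01,0.023,0.023],"linear":[0,0.005,0],"grip":0},
  {"turn":[0,0,0],"linear":[0,0,0],"grip":0},
  {"turn":[0,0,0],"linear":[0,0,-0.01],"grip":0},
  {"turn":[0,0,0],"linear":[0,0,-0.01],"grip":0},
  {"turn":[0,0,0],"linear":[0,0,-0.01],"grip":0},
  {"turn":[0,0,0],"linear":[0,0,0],"grip":0},
])

```text
time_s: 7.4
ee_pos: [0.5911, -0.1086, 0.0331]
eef_rot: [[-0.002, 0.996, -0.091], [-0.002, -0.091, -0.996], [-1.0, -0.002, 0.002]]
contact_force: [-0.4, 2.5, 1.4]
grip_width: 0.679
```

Run:
```python
from h import *
p,r=avg(4); m=np.array([.6095,.0565]); u=np.array([.0872,.9962]);n=np.array([-.9962,.0872])
print("tcp lat",(p[:2]-m)@n,"rear along",(p[:2]-m)@u+.1387)
```

```text
t 7.6 p [ 0.5911 -0.1097  0.0331] sd [0.     0.0005 0.    ] yaw(-z) 84.73 x [-0.002 -0.002 -1.   ] F [-0.4  2.7  0.3] grip 0.6730580720243742
tcp lat 0.0038774985095494925 rear along -0.028444917946934573
```

Emit:
drive_tool([
  {"turn":[-0.005,0,0],"linear":[0,0.003,0],"grip":0},
  {"turn":[0,0,0],"linear":[0,0,-0.01],"grip":0},
  {"turn":[0,0,0],"linear":[0,0,-0.01],"grip":0},
  {"turn":[0,0,0],"linear":[0,0,-0.01],"grip":0},
  {"turn":[0,0,0],"linear":[0,0,-0.01],"grip":0},
  {"turn":[0,0,0],"linear":[0,0,0],"grip":0},
])

```text
time_s: 8.2
ee_pos: [0.5961, -0.0735, 0.0332]
eef_rot: [[-0.007, 0.996, -0.092], [-0.008, -0.092, -0.996], [-1.0, -0.006, 0.009]]
contact_force: [-0.7, 2.7, -0.4]
grip_width: 0.681
```

Run:
```python
from h import *
p,r=avg(4); m=np.array([.6095,.0565]); u=np.array([.0872,.9962]);n=np.array([-.9962,.0872])
print("tcp lat",(p[:2]-m)@n,"rear along",(p[:2]-m)@u+.1387)
a=snap("side","s3");b=snap("top","t3")
p=lambda im,x,y,w,h,k:cv2.resize(im[y:y+h,x:x+w,::-1],None,fx=k,fy=k,interpolation=cv2.INTER_CUBIC)
cv2.imwrite("pics/c3.png",np.hstack([p(a,290,170,80,100,5),p(b,230,170,80,100,5)]))
```

```text
t 8.4 p [ 0.596  -0.0744  0.0332] sd [0.     0.0005 0.    ] yaw(-z) 84.67 x [-0.007 -0.008 -1.   ] F [0.3 2.4 0.4] grip 0.6759455132134853
tcp lat 0.0020206587493300965 rear along 0.00715180951448971
```

View pics/c3.png

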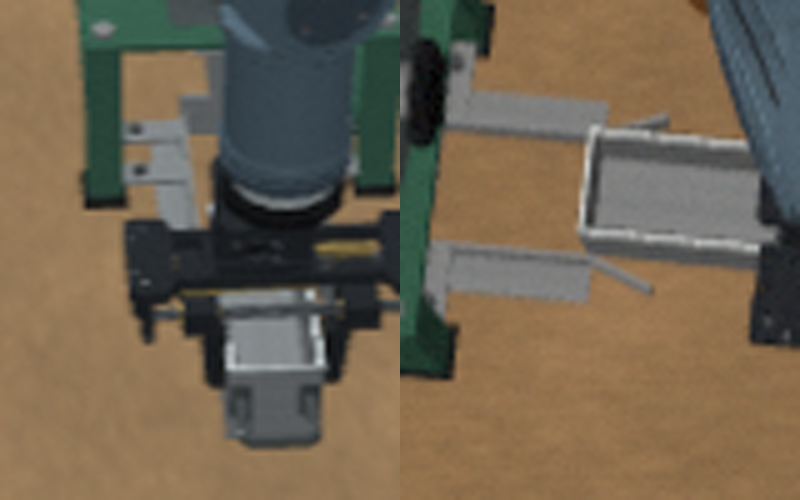

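The rear end has reached the mouth between the runners; its rim corners are at about (268.2,195.2) and (265.8,217.6) in the top view.

Run:
```python
from h import *
g=lambda p:(230+(p[0]-400+.5)/5-.5,170+(p[1]+.5)/5-.5)
P=lambda p,z:onz("top",*g(p),z)[:2]
a,b,c=P((593,128),.062),P((581,240),.062),P((752,146),.062)
m=np.array([.6095,.0565]); u=np.array([.0872,.9962]);n=np.array([-.9962,.0872])
d=a-c;print(np.linalg.norm(a-b),((a+b)/2-m)@n,((a+b)/2-m)@u,np.degrees(np.arctan2(d[1],d[0])))
```

```text
0.06359262227989838 0.0005666099200965053 0.0033740121265347428 83.62649404891188
```

Emit:
drive_tool([
  {"turn":[-0.005,0.008,0.006],"linear":[0,0.001,-0.01],"grip":0},
  {"turn":[0,0,0],"linear":[0,0,-0.01],"grip":0},
  {"turn":[0,0,0],"linear":[0,0,-0.01],"grip":0},
  {"turn":[0,0,0],"linear":[0,0,-0.01],"grip":0},
  {"turn":[0,0,0],"linear":[0,0,-0.01],"grip":0},
  {"turn":[0,0,0],"linear":[0,0,-0.01],"grip":0},
  {"turn":[0,0,0],"linear":[0,0,0],"grip":0},
])

```text
time_s: 9.2
ee_pos: [0.6031, -0.0182, 0.033]
eef_rot: [[-0.0, 0.995, -0.095], [-0.009, -0.095, -0.995], [-1.0, 0.0, 0.009]]
contact_force: [-0.4, 1.4, 1.1]
grip_width: 0.68
```

Run:
```python
from h import *
p,r=avg(4); m=np.array([.6095,.0565]); u=np.array([.0872,.9962]);n=np.array([-.9962,.0872])
print("tcp lat",(p[:2]-m)@n,"rear along",(p[:2]-m)@u+.1387)
```

```text
t 9.4 p [ 0.603  -0.0191  0.033 ] sd [0.     0.0006 0.    ] yaw(-z) 84.49 x [-0.001 -0.009 -1.   ] F [0.2 2.4 1.7] grip 0.6783835726765479
tcp lat -0.00010745422014419484 rear along 0.0628283631862947
```

Emit:
drive_tool([
  {"turn":[-0.005,0.008,0],"linear":[0,0,-0.01],"grip":0},
  {"turn":[0,0,0],"linear":[0,0,-0.01],"grip":0},
  {"turn":[0,0,0],"linear":[0,0,-0.01],"grip":0},
  {"turn":[0,0,0],"linear":[0,0,-0.01],"grip":0},
  {"turn":[0,0,0],"linear":[0,0,-0.01],"grip":0},
  {"turn":[0,0,0],"linear":[0,0,-0.01],"grip":0},
  {"turn":[0,0,0],"linear":[0,0,-0.01],"grip":0},
  {"turn":[0,0,0],"linear":[0,0,0],"grip":0},
])

```text
time_s: 10.2
ee_pos: [0.6085, 0.0323, 0.0331]
eef_rot: [[-0.007, 0.994, -0.107], [-0.028, -0.107, -0.994], [-1.0, -0.004, 0.028]]
contact_force: [0.7, 2.7, -1.1]
grip_width: 0.678
```

Run:
```python
from h import *
p,r=avg(4); m=np.array([.6095,.0565]); u=np.array([.0872,.9962]);n=np.array([-.9962,.0872])
print("tcp lat",(p[:2]-m)@n,"rear along",(p[:2]-m)@u+.1387)
```

```text
t 10.4 p [0.6085 0.0321 0.033 ] sd [0. 0. 0.] yaw(-z) 83.85 x [-0.007 -0.027 -1.   ] F [-1.1  0.4  3.4] grip 0.6777957571265755
tcp lat -0.0011328518387740039 rear along 0.11429195795169438
```

Run:
```python
from h import *
a=snap("side","s4");b=snap("top","t4")
s=env.get_state();print(np.round(s["qpos"],3),np.round(s["tau"],1),s["moment"],s["contact_force"])
p=lambda im,x,y,w,h,k:cv2.resize(im[y:y+h,x:x+w,::-1],None,fx=k,fy=k,interpolation=cv2.INTER_CUBIC)
cv2.imwrite("pics/c4.png",np.hstack([p(a,250,80,133,200,3),p(b,190,110,133,200,3)]))
```

```text
[ 0.149  0.789 -0.407  1.731  0.473  0.733 -0.62 ] [  1.2 -58.4  -4.7 -16.7   0.5   0.3  -0. ] [ 0.58083082 -0.03490358  0.10798079] [-0.42721593  2.08849819  3.90595145]
```

View pics/c4.png

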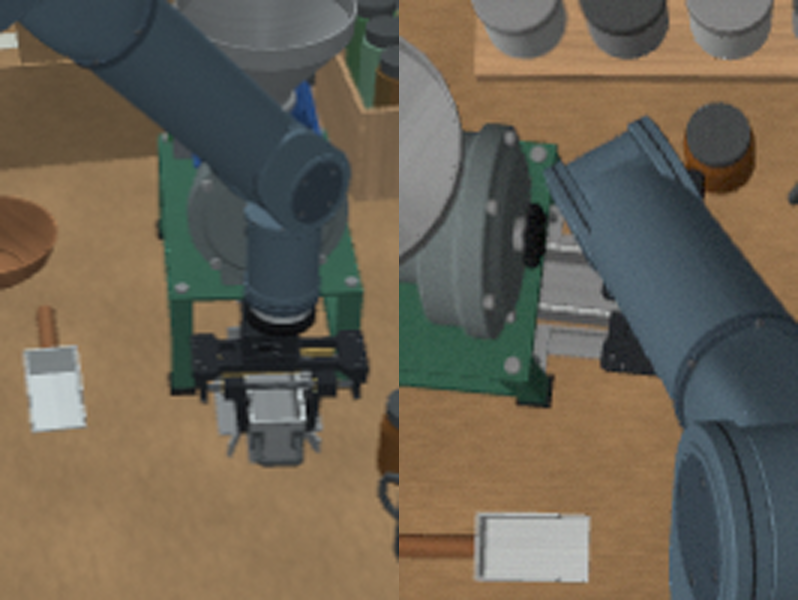

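Side view: the tin sits between the runners with the gripper above the flares; the wrist is close to the mill's head but in front of it. The last push fell short (51 of 70 mm), so I'll push briefly and read the force at the end of the stroke.

Emit:
drive_tool([
  {"turn":[-0.015,0.025,0.006],"linear":[0,0,0],"grip":0},
  {"turn":[0,0,0],"linear":[0,0,0],"grip":0},
])

```text
time_s: 10.7
ee_pos: [0.6085, 0.0328, 0.0329]
eef_rot: [[0.001, 0.996, -0.091], [-0.001, -0.091, -0.996], [-1.0, 0.002, 0.001]]
contact_force: [-0.5, 0.2, 2.1]
grip_width: 0.68
```

Emit:
drive_tool([
  {"turn":[0,0,0],"linear":[0,0,-0.008],"grip":0},
])

```text
time_s: 10.8
ee_pos: [0.6092, 0.0373, 0.0328]
eef_rot: [[0.001, 0.996, -0.094], [-0.005, -0.094, -0.996], [-1.0, 0.001, 0.005]]
contact_force: [-0.3, -5.5, 5.2]
grip_width: 0.68
```

Emit:
drive_tool([
  {"turn":[0,0,0],"linear":[0,0,-0.008],"grip":0},
])

```text
time_s: 10.9
ee_pos: [0.6101, 0.0428, 0.0328]
eef_rot: [[-0.0, 0.995, -0.096], [-0.009, -0.096, -0.995], [-1.0, 0.001, 0.009]]
contact_force: [-1.7, -5.8, 5.6]
grip_width: 0.68
```

It moves freely with about 6 N of sliding friction. Continuing in small strokes with tilt compensation until the force jumps.

Emit:
drive_tool([
  {"turn":[-0.004,0.012,0],"linear":[-0.001,0,-0.008],"grip":0},
  {"turn":[0,0.003,0],"linear":[0,0,-0.008],"grip":0},
])

```text
time_s: 11.1
ee_pos: [0.6109, 0.0575, 0.0329]
eef_rot: [[-0.001, 0.996, -0.094], [0.004, -0.094, -0.996], [-1.0, -0.001, -0.004]]
contact_force: [-0.8, -5.5, 4.4]
grip_width: 0.681
```

Emit:
drive_tool([
  {"turn":[0,0.004,0],"linear":[0,0,-0.008],"grip":0},
])

```text
time_s: 11.2
ee_pos: [0.6118, 0.0648, 0.0329]
eef_rot: [[-0.001, 0.996, -0.095], [0.006, -0.095, -0.995], [-1.0, -0.001, -0.006]]
contact_force: [0.1, -3.9, 3.6]
grip_width: 0.679
```

Emit:
drive_tool([
  {"turn":[0,0.004,0],"linear":[0,0,-0.006],"grip":0},
])

```text
time_s: 11.3
ee_pos: [0.6123, 0.0686, 0.0329]
eef_rot: [[-0.001, 0.995, -0.095], [0.006, -0.095, -0.995], [-1.0, -0.002, -0.006]]
contact_force: [-5.3, -16.0, 10.5]
grip_width: 0.677
```

Emit:
drive_tool([
  {"turn":[0,0,0],"linear":[0,0,-0.006],"grip":0},
])

```text
time_s: 11.4
ee_pos: [0.6123, 0.0686, 0.0329]
eef_rot: [[-0.004, 0.995, -0.097], [-0.003, -0.097, -0.995], [-1.0, -0.004, 0.003]]
contact_force: [-6.5, -20.7, 14.7]
grip_width: 0.68
```

Emit:
drive_tool([
  {"turn":[0,0,0],"linear":[0,0,-0.006],"grip":0},
])

```text
time_s: 11.5
ee_pos: [0.6123, 0.0685, 0.0329]
eef_rot: [[-0.007, 0.995, -0.099], [-0.012, -0.099, -0.995], [-1.0, -0.006, 0.013]]
contact_force: [-4.3, -16.0, 9.3]
grip_width: 0.679
```

Run:
```python
from h import *
p,r=avg(2)
```

```text
t 11.6 p [0.6123 0.0685 0.0329] sd [0. 0. 0.] yaw(-z) 84.33 x [-0.007 -0.012 -1.   ] F [ -4.6 -15.6  10. ] grip 0.6778183189907518
```

The tin is stopped firmly (about 20 N, no further travel) at the expected depth. Releasing and retreating.

Emit:
drive_tool([
  {"turn":[0,0.012,0.007],"linear":[0,0,0],"grip":0},
  {"turn":[0,0,0],"linear":[0,0,0],"grip":0.85},
  {"turn":[0,0,0],"linear":[0,0,0],"grip":0.85},
  {"turn":[0,0,0],"linear":[0,0,0],"grip":0.9},
  {"turn":[0,0,0],"linear":[0,0,0],"grip":0.9},
  {"turn":[0,0,0],"linear":[0,0,0],"grip":0.9},
])

```text
time_s: 12.2
ee_pos: [0.6117, 0.0742, 0.0325]
eef_rot: [[0.001, 0.995, -0.095], [0.005, -0.095, -0.995], [-1.0, 0.001, -0.005]]
contact_force: [-0.1, 0.6, 1.4]
grip_width: 0.899
```

Emit:
drive_tool([
  {"turn":[0,0,0],"linear":[-0.015,0,0],"grip":0.9},
  {"turn":[0,0,0],"linear":[-0.015,0,0],"grip":0.9},
  {"turn":[0,0,0],"linear":[-0.015,0,0],"grip":0.9},
  {"turn":[0,0,0],"linear":[-0.015,0,0],"grip":0.9},
  {"turn":[0,0,0],"linear":[-0.01,0,0.03],"grip":0.9},
  {"turn":[0,0,0],"linear":[-0.01,0,0.04],"grip":0.9},
  {"turn":[0,0,0],"linear":[-0.01,0,0.04],"grip":0.9},
  {"turn":[0,0,0],"linear":[-0.01,0,0.04],"grip":0.9},
])

```text
time_s: 13.0
ee_pos: [0.5997, -0.07, 0.1445]
eef_rot: [[0.008, 0.997, -0.081], [0.011, -0.082, -0.997], [-1.0, 0.008, -0.012]]
contact_force: [-0.4, -0.4, 0.4]
grip_width: 0.901
```

Emit:
drive_tool([
  {"turn":[0,0,0],"linear":[-0.03,-0.03,0.02],"grip":0.9},
  {"turn":[0,0,0],"linear":[-0.02,-0.04,0.02],"grip":0.9},
  {"turn":[0,0,0],"linear":[0,-0.04,0.02],"grip":0.9},
  {"turn":[0,0,0],"linear":[0,-0.04,0.02],"grip":0.9},
  {"turn":[0,0,0],"linear":[0,0,0],"grip":0.9},
])

```text
time_s: 13.5
ee_pos: [0.4387, -0.1486, 0.2001]
eef_rot: [[0.016, 0.995, -0.095], [0.003, -0.095, -0.995], [-1.0, 0.015, -0.004]]
contact_force: [-0.2, -0.8, -0.5]
grip_width: 0.901
```

Run:
```python
from h import *
avg(2)
a=snap("side","s5");b=snap("top","t5")
p=lambda im,x,y,w,h,k:cv2.resize(im[y:y+h,x:x+w,::-1],None,fx=k,fy=k,interpolation=cv2.INTER_CUBIC)
cv2.imwrite("pics/c5.png",np.hstack([p(a,290,160,80,110,5),p(b,220,165,80,110,5)]))
```

```text
t 13.6 p [ 0.443  -0.147   0.2009] sd [0.0011 0.0005 0.0001] yaw(-z) 84.7 x [ 0.021  0.004 -1.   ] F [ 0.3 -0.   1. ] grip 0.9038145053876426
```

View pics/c5.png

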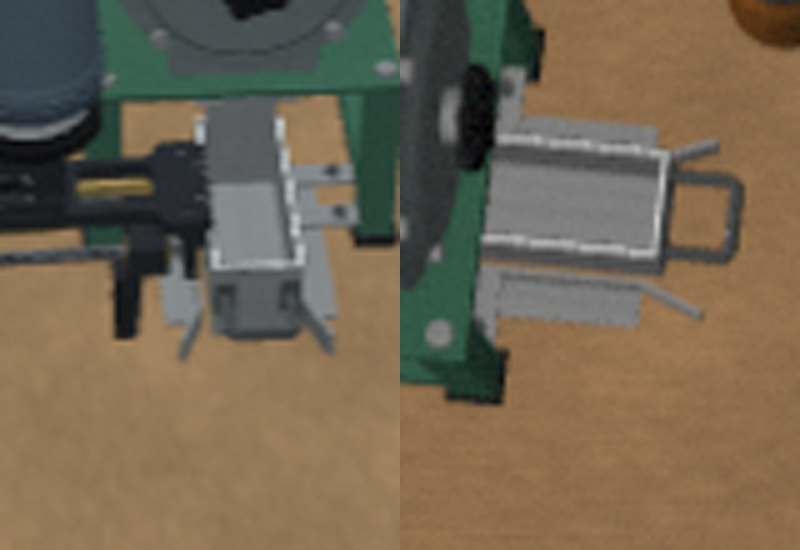

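The tin sits between the runners, handle outwards, with its front just past the bends and the gripper clear. Checking by numbers, and the bystanders by image difference.

Run:
```python
from h import *
g=lambda p:(220+(p[0]-400+.5)/5-.5,165+(p[1]+.5)/5-.5)
P=lambda p,z:onz("top",*g(p),z)[:2]
a,b,c,e=P((668,152),.062),P((660,250),.062),P((500,137),.062),P((487,240),.062)
m=np.array([.6095,.0565]); u=np.array([.0872,.9962]);n=np.array([-.9962,.0872])
ang=lambda d:np.degrees(np.arctan2(d[1],d[0]))
f=(a+b)/2; print("front along (want -.012)",(f-m)@u,"lat",(f-m)@n,"w",np.linalg.norm(a-b),"yaw",ang(c-a),ang(e-b))
ub,lb=P((660,137),.02),P((640,285),.02); print("bends now",ub,lb)
bar=P((736,219),.036);print("bar (want -.050)",(bar-m)@u,(bar-m)@n)
x,y=[cv2.imread(f"pics/top{0}.png") if k==0 else cv2.imread("pics/t5.png") for k in(0,1)]
d=(cv2.absdiff(x,y).max(2)>40).astype(np.uint8)
k,_,st,_=cv2.connectedComponentsWithStats(d)
print([s[:5].tolist() for s in st[1:] if s[4]>15])
```

```text
front along (want -.012) -0.01102627222297404 lat -0.005266743153299664 w 0.05560154400876005 yaw 84.95708908456074 86.83638923337298
bends now [0.66051915 0.05088931] [0.57435378 0.06082268]
bar (want -.050) -0.050106046037885904 -0.0041894019125094635
[[236, 195, 53, 25, 826], [328, 211, 87, 250, 13877], [416, 337, 224, 143, 15222], [288, 425, 9, 6, 27], [238, 430, 24, 49, 370], [311, 439, 14, 19, 132], [401, 452, 7, 21, 59], [344, 466, 3, 14, 21], [316, 469, 6, 11, 31], [274, 473, 12, 4, 17]]
```

```bash
python3 -c "
from plant import env
print(env.finish_job())"
```

```text
the job is handed in; nothing more can be done
None
```

The tin is fully home under the mill's spout, handle outwards, and the job is handed in at about 14 s of the 58 s. I gripped the tin by its side walls near the front, turned it about 60° to line it up, and slid it between the runners. It stopped against the back stop with about 20 N on the gripper and no further travel. I then opened the jaws and drew the arm clear.

Last checks from the top camera:

| Check | Measured | Wanted |
|---|---|---|
| Front edge, in front of the mouth | 11 mm | 12 mm |
| Handle bar, in front of the mouth | 50.1 mm | 50 mm |
| Tin yaw, with the mill at about 85° | 85–87° | within 5.7° (0.1 rad) of the mill |
| Sideways offset from the middle | 4–5 mm | within 8 mm |

- **Bystanders:** comparing the first and last top pictures shows changes only at the tin and the arm.
- **Sideways reading:** 4–5 mm is slightly more than the 4 mm of play the runners allow. I put that down to pixel error, and took no second measurement. The rim width in the same picture came out at 56 mm instead of 60 mm, which shows the same error.
- **Short push:** one push on the way in moved only 51 of 70 mm and tilted the tool by about 1.6°. I straightened the tool and carried on in smaller strokes, against about 6 N of sliding friction.

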